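Screw the lid onto the food canister

TASK

Screw the large lid onto the steel food canister: set it gently and level on the canister's neck, turn it back (anticlockwise seen from above) as far as needed until it drops into the thread starts, then tighten it clockwise until it is fully home. Let go of it there, and leave the smaller lid, the cup, the bowl and the amber jar where they are.

Things in the scene. Friction and masses are not known exactly. Their poses are not given: they have to be found in the camera images.
- canister: Round steel food canister, bolted to the counter by a foot plate 140 mm across; it cannot move or turn. Origin: centre of its underside, z up. Body 110 mm across, 110 mm tall; above it a neck 82 mm across with a four-start outside thread; from 134 to 146 mm height the neck narrows to 72 mm, which centres the lid. A flat stopper closes the mouth inside.
- canister_mouth (a point): Centre of the canister's top rim, on its axis, 146 mm above the counter.
- thread (a point): On the canister's axis, level with the thread's flat top (134 mm up); axes as the canister's. Four segments, out to 47 mm from the axis, leave four open notches (the thread starts) 30 degrees wide, centred on +x, +y, -x, -y. On each segment's clockwise end (seen from above) stands a wall 4.5 mm higher: a lug on top is stopped by it clockwise, but turned anticlockwise it slides off into the notch.
- channel (a point): On the canister's axis, level with the notches' floor (121 mm up). A lug in a notch is stopped by a wall when turned anticlockwise. Turned clockwise it passes under the segment, down a channel that sinks 7 mm over 45 degrees, then lies level against an end wall: fully home, 63 degrees clockwise of the notch's middle.
- lid_mid (a point): The large metal lid (108 mm across, 74 mm tall with its grip, 0.28 kg): its centre, on its axis, 37 mm above its lower edge; z up, x along the grip. It starts upright on the counter, left or right of the canister. Height of this point over the canister's underside: 169 mm with the lugs on the segments, 156 mm dropped in the notches, 149 mm fully home. It drops by its own weight if free to.
- lid_grip (a point): Centre of the lid's black straight bar grip, 21 mm above lid_mid: 80 mm long (lid x), 20 mm wide (lid y), 32 mm tall, standing on the lid's flat top. Grip it across its width.
- lid_lugs (a point): On the lid's axis, level with its four inward lugs, 32 mm below lid_mid. The lugs are round, 6 mm thick, on the lid's +x, +y, -x, -y axes, reaching in to 42.5 mm from the axis; the lid's bore is 99 mm. So the lid drops in with its x axis within about 10 degrees of the canister's x or y axis.
- small_lid: A smaller lid, not for this canister: 72 mm across, 56 mm tall, with a bar grip 55 mm long and 16 mm wide. Origin at the centre of its underside. To be left alone. It starts on the side of the canister where the large lid is not.
- cup: Steel cup, 72 mm across, 85 mm tall, standing. Origin at the centre of its underside. To be left alone.
- bowl: Steel bowl, 110 mm across, 45 mm tall. Origin at the centre of its underside. To be left alone.
- bottle: Amber glass jar with a black cap, 60 mm across, 100 mm tall, standing. Origin at the centre of its underside. To be left alone.
Things that resemble listed ones, but are neither listed nor needed, are in the scene too. Leave any pink, turquoise or yellow look-alike of the part that bears lid_mid alone.

How it is judged:
By the outcome, as a careful person would: the job done as asked, in the order asked, and still so for the second after the job is handed in, with the robot touching nothing.
It also fails if it takes over 53 s, if anything falls off the work surface, if the arm or the gripper's body presses on something with over 40 N, if the wrist force passes 120 N, or if a joint passes its speed limit or range.

ROBOT

A 6-joint arm with a two-finger parallel gripper is mounted at the origin on the work surface. World frame = base frame: x ahead of the robot, y to its left, z up, the work surface at z = 0. Lengths are in m, angles in rad, forces in N, time in s.
With the tool pointing down it reaches from about 0.25 to 0.725 m from the base axis. Payload 4 kg.
Tool frame: the origin (TCP) lies where the fingers leave the gripper's body, on its centre line; the fingertips stand 73 mm ahead of it and the grasp point (between the pads) lies 54 mm ahead of it (bot.tips_ahead is the z of the fingertips in the tool frame, in m); z points along the fingers, y is the direction in which the jaws open and shut (so a half turn about z gives the same grasp; the last joint's range is limited). The gripper opens to 85 mm and grips with 20 to 120 N. Pads are 22 mm wide; open, the fingers measure 114 mm over their backs; the gripper's body (76 mm by 85 mm) begins 54 mm behind the grasp point. The pads swing forward as they close: fully open they stand 13 mm farther back than shut.
Start: joints at [-1.342, 0.241, 0.005, 1.335, 0, 1.571], TCP at [0.113, -0.487, 0.304] pointing down, gripper open.
Joint ranges: [-2.72, 2.72], [-1.05, 1.87], [-1.09, 1.28], [-1.99, 2.15], [-1.42, 1.44], [-3.14, 3.14]. Speed limits (rad/s): [2.79, 2.79, 3.14, 3.14, 3.14, 3.14].

INTERFACE

Orientations are given as a unit quaternion [x, y, z, w].
In Python, from workcell import readout, camera, get_calibration, order, bot gives the robot as it stands.
- The arm moves only by the tool send_rows, never from a script. Its argument "moves" is a list of rows, each a list of 3 entries, a list of its own where there are three numbers: the shift along the tool's x, y, z in mm, then the turn, a rotation vector about the tool's x, y, z in rad, then the finger opening in mm, from 0 to 85.4. In form: [[[dx, dy, dz], [ax, ay, az], grip], ...]. A call has 1 to 12 rows; each row is the pose to reach, as a shift and turn from the pose measured when the call began, along the tool's axes at that moment; what a row does not reach only later rows make up. A row lasts 1/12 s, in which the tool goes at most 41.7 mm and 7.16 degrees, less where a joint would pass 70% of its speed; a pose out of reach is approached as far as the arm can. A call with a gripper value outside its range is refused whole. The fingers move at their own pace and stop on an object; the grip force is fixed at half the most. Time passes only in rows, so rows that repeat a pose let the fingers close. It gives the time, the measured TCP pose, the force and the opening at its end, in the units of the state.
- readout.get_obs(): the state, without advancing time (a new reading comes with each control period).
- camera(name): name is "scene" or "top" or "wrist"; returns the picture (384x512x3 uint8, red, green, blue); there is no depth.
- get_calibration(name): a dict with "fx", "fy", "cx", "cy" (pixels), "R" (3x3) and "t" (3): a world point X has camera coordinates R X + t. Camera axes: x right, y down, z forward; pixel columns grow to the right and rows downward; lengths in m; the calibration is good to about 2 mm. A picture is of the moment at which its call begins: read the wrist's pose just before it. get_calibration takes no time and is no camera call; for the wrist camera it gives the pose at the moment of the call.
- order.job_done(): hands the job in, once; it reports no verdict.
The state is a dict: "clock": time; "joint_pos": joint angles; "joint_vel": joint speeds; "tau": joint torques, N m; "eef_pos": TCP position; "tool_rot": TCP orientation; "ft_force": force on the tool from outside, world axes, zero at the start; "ft_torque": the same for the moment, N m; "grip_width": finger opening in m.
Only numpy, scipy, OpenCV 4.12 (cv2) and the standard library are available. Lean on these libraries where they do the work, as an engineer would, in place of code of your own. Each camera call takes 0.05 s, during which the arm holds its last target. There are 200 camera calls.

## Working session

There is one attempt and no reset: what is moved stays moved. The work goes in short steps, Python scripts to look and compute and a tool call to move; the robot and the scene stay as the last step left them, time stands still between calls to the robot, and variables do not carry over. Pictures are saved under pics/ and viewed, about 8 in all and at most 12, crops included, and the job is handed in when it is done.

Besides the shell and the picture viewer there is one more tool, called after ">>>" as name(argument=value, ...), one argument or row to a line, values as JSON. send_rows: Moves the arm, as the interface text tells. Its arguments: {"type":"object","properties":{"moves":{"type":"array","items":{"type":"array"}}},"required":["moves"]}

```bash
mkdir -p pics; python3 - <<'E'
from workcell import readout,camera,get_calibration,bot
import cv2,numpy as np
o=readout.get_obs()
for k in o: print(k,np.round(o[k],3))
for n in("scene","top"):
    im=camera(n); np.save(f"pics/{n}0.npy",im); cv2.imwrite(f"pics/{n}0.png",cv2.resize(im[:,:,::-1],(800,600),interpolation=cv2.INTER_CUBIC))
    c=get_calibration(n); print(n,{k:np.round(v,3).tolist() for k,v in c.items()}, np.round(-np.array(c["R"]).T@c["t"],3))
E
```

```text
clock 0.0
joint_pos [-1.342  0.241  0.004  1.335  0.     1.571]
joint_vel [-0.001  0.001 -0.001 -0.001 -0.    -0.   ]
tau [ 1.0000e-03 -3.7232e+01  2.5241e+01  1.7000e-02  0.0000e+00  0.0000e+00]
eef_pos [ 0.113 -0.487  0.303]
tool_rot [ 0.993  0.114 -0.    -0.001]
ft_force [ 0.285  0.676 -0.075]
ft_torque [ 0.08   0.016 -0.034]
grip_width 0.086
scene {'fx': 455.704, 'fy': 455.704, 'cx': 250.165, 'cy': 197.424, 'R': [[-0.413, 0.91, -0.013], [0.618, 0.27, -0.738], [-0.668, -0.313, -0.675]], 't': [0.214, -0.24, 1.751]} [1.407 0.418 1.007]
top {'fx': 469.856, 'fy': 469.856, 'cx': 263.364, 'cy': 197.675, 'R': [[-0.002, -1.0, -0.008], [-0.993, 0.002, -0.122], [0.122, 0.008, -0.993]], 't': [0.002, 0.509, 1.444]} [ 0.33  -0.01   1.495]
```

View pics/top0.png

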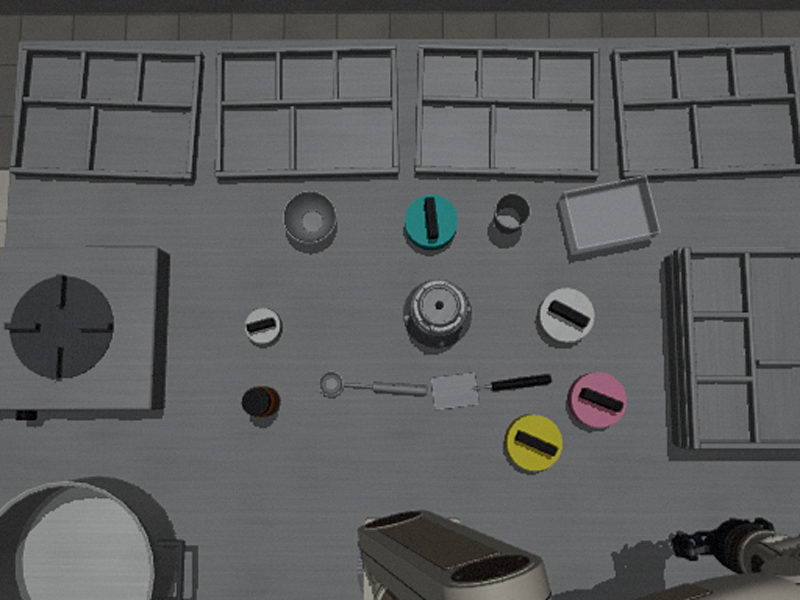

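View pics/scene0.png

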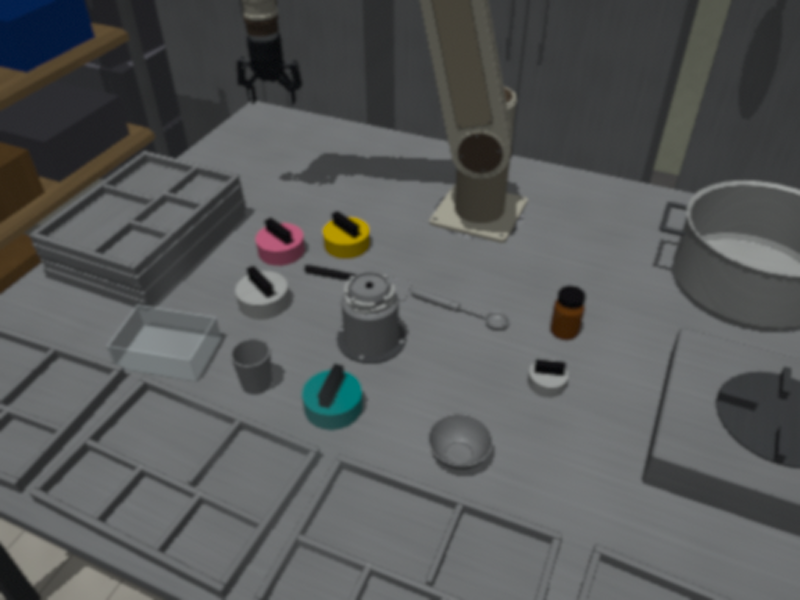

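Candidates seen in the top view (800x600 px): white large lid (567,315); small white lid (263,327); teal (431,221), pink (598,400) and yellow (534,443) look-alikes. I choose the white one at (567,315). The canister is at (439,310), the cup at (510,213), the bowl at (310,221) and the jar at (261,402).

```bash
cat > h.py <<'E'
import numpy as np,cv2
from workcell import readout,camera,get_calibration,bot
from scipy.spatial.transform import Rotation as Ro
def ray(c,u,v,z):
    R=np.array(c["R"]);C=-R.T@np.array(c["t"])
    d=R.T@np.array([(u-c["cx"])/c["fx"],(v-c["cy"])/c["fy"],1.]); return C+d*(z-C[2])/d[2]
def px(c,X):
    p=np.array(c["R"])@X+np.array(c["t"]); return np.array([c["fx"]*p[0]/p[2]+c["cx"],c["fy"]*p[1]/p[2]+c["cy"]])
E
python3 - <<'E'
from h import *
im=np.load("pics/top0.npy"); c=get_calibration("top"); g=cv2.cvtColor(im,cv2.COLOR_RGB2GRAY)
f=1/1.5625
def big(m,u,v,r):
    w=np.zeros_like(m); cv2.circle(w,(int(u*f),int(v*f)),r,255,-1); m=cv2.bitwise_and(m,w)
    cs,_=cv2.findContours(m,cv2.RETR_EXTERNAL,cv2.CHAIN_APPROX_NONE); return max(cs,key=cv2.contourArea)
for nm,u,v,r,zt in(("lid",567,315,28,.042),):
    print(g[int(v*f)-22:int(v*f)+23:4,int(u*f)-22:int(u*f)+23:4])
    k=big((g>120).astype(np.uint8)*255,u,v,r); (x,y),rad=cv2.minEnclosingCircle(k); M=cv2.moments(cv2.convexHull(k))
    print(nm,(x,y),rad,M["m10"]/M["m00"],M["m01"]/M["m00"],ray(c,x,y,.042).round(4), "dia",np.linalg.norm(ray(c,x-rad,y,.042)-ray(c,x+rad,y,.042)))
    k=big((g<40).astype(np.uint8)*255,u,v,17); b=cv2.minAreaRect(k); print(b); P=[ray(c,*p,.074) for p in cv2.boxPoints(b)]; print(ray(c,*b[0],.074).round(4),np.round(P,4)[:,:2].tolist())
print("canister approx",ray(c,439*f,305*f,.146).round(4))
a=[cv2.resize(im[int(v*f)-r:int(v*f)+r,int(u*f)-r:int(u*f)+r,::-1],(400,400),interpolation=cv2.INTER_CUBIC) for u,v,r in((439,312,26),(567,315,26))]
cv2.imwrite("pics/crop.png",np.hstack(a))
E
```

```text
[[104 106 100 100 102 103 104 101 103 104 103 105]
 [104 104 100 101 100  99  99 101 101 102 103 103]
 [100 102 101 129 159 157 155 156 130 103 102 102]
 [102 104  98 161 166 158 155 154 157 148 101 101]
 [106  98 161   0  31  32 165 155 157 156 101 100]
 [102  40 159  57   4  32  20  39 159 156 113 101]
 [102  43 161 159  84  59   4  22  22  61 115 104]
 [102  45 160 157 158 157  84  14  12 123  95 100]
 [101  55  70 158 154 156 156 150  91 159 104 102]
 [102 106  55  76 153 154 157 155 160 101 103 105]
 [107 104  95  58  53  50  59  53 105 105 106 104]
 [102 101 102 100  97 100 101 102 103 108 104 104]]
lid (362.8368225097656, 200.73248291015625) 17.49345588684082 362.6727073036793 200.9392275306608 [ 0.4978 -0.3078  0.042 ] dia 0.10856312949642073
((363.4000244140625, 200.70001220703125), (25.491174697875977, 7.155416965484619), 26.56505012512207)
[ 0.4942 -0.303   0.074 ] [[0.5019, -0.2637], [0.5216, -0.2739], [0.4865, -0.3422], [0.467, -0.3319]]
canister approx [ 0.5025 -0.0504  0.146 ]
```

View pics/crop.png

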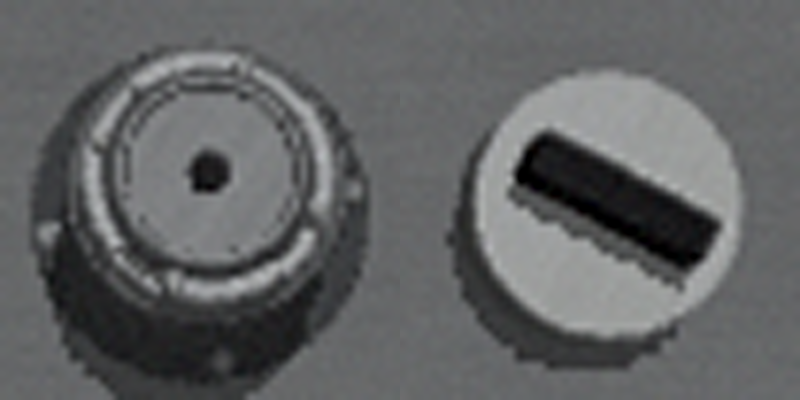

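The crop shows the canister with four thread segments around a dark dot at (208,172), and the plain light-grey large lid with a black bar at (618,200). The choice is confirmed. Next: a closer look with the wrist camera.

```bash
cat >> h.py <<'E'
def rel(p,yaw_x,o=None):
    "shift mm / rotvec to TCP p, tool straight down with tool x at world yaw"
    o=o or readout.get_obs(); R0=Ro.from_quat(o["tool_rot"]); 
    R1=Ro.from_matrix(np.array([[np.cos(yaw_x),np.sin(yaw_x),0],[np.sin(yaw_x),-np.cos(yaw_x),0],[0,0,-1]]).T@np.eye(3)) if 0 else Ro.from_matrix(np.column_stack([[np.cos(yaw_x),np.sin(yaw_x),0],[np.sin(yaw_x),-np.cos(yaw_x),0],[0,0,-1]]))
    s=R0.inv().apply(np.array(p)-o["eef_pos"])*1000; r=(R0.inv()*R1).as_rotvec()
    print("z",np.round(o["eef_pos"],4),"shift",s.round(1),"rot",r.round(4),"deg",np.degrees(np.linalg.norm(r)).round(1)); return s,r
E
python3 - <<'E'
from h import *
c=get_calibration("wrist");o=readout.get_obs()
R0=Ro.from_quat(o["tool_rot"]).as_matrix();R=np.array(c["R"])
print({k:np.round(v,2) for k,v in c.items() if k[0] in'fc'});print("cam in tool",(R0.T@(-R.T@c["t"]-o["eef_pos"])).round(4));print((R@R0).round(3)); print(R0.round(3))
rel([.4965,-.305,.30],np.radians(63.4)); rel([.50,-.05,.33],np.radians(63.4))
E
```

```text
{'fx': np.float64(285.07), 'fy': np.float64(285.07), 'cx': np.float64(259.01), 'cy': np.float64(191.17)}
cam in tool [ 0.0784 -0.0002 -0.0698]
[[ 0.002  1.    -0.   ]
 [-0.951  0.002 -0.309]
 [-0.309  0.001  0.951]]
[[ 0.974  0.227 -0.   ]
 [ 0.227 -0.974  0.002]
 [-0.    -0.002 -1.   ]]
z [ 0.1133 -0.4866  0.3031] shift [414.4 -89.9   3.3] rot [-1.800e-03 -8.000e-04 -8.778e-01] deg 50.3
z [ 0.1133 -0.4866  0.3031] shift [ 475.6 -337.6  -26.3] rot [-1.800e-03 -8.000e-04 -8.778e-01] deg 50.3
```

>>> send_rows(
  moves=[
    [[476,-338,3],[0,0,-0.878],85],
    [[476,-338,3],[0,0,-0.878],85],
    [[476,-338,3],[0,0,-0.878],85],
    [[476,-338,3],[0,0,-0.878],85],
    [[476,-338,3],[0,0,-0.878],85],
    [[476,-338,3],[0,0,-0.878],85],
    [[476,-338,3],[0,0,-0.878],85],
    [[476,-338,3],[0,0,-0.878],85],
    [[476,-338,3],[0,0,-0.878],85],
    [[476,-338,3],[0,0,-0.878],85],
    [[476,-338,3],[0,0,-0.878],85],
    [[476,-338,3],[0,0,-0.878],85],
  ],
)

```text
clock: 1.1
eef_pos: [0.4453, -0.1104, 0.301]
tool_rot: [0.851, 0.526, 0.0, -0.001]
ft_force: [0.3, -1.1, 0.4]
grip_width: 0.0853
```

```bash
python3 - <<'E'
from h import *
rel([.50,-.05,.30],np.radians(63.4)); print(readout.get_obs()["joint_pos"].round(2) if hasattr(readout.get_obs()["joint_pos"],'round') else readout.get_obs()["joint_pos"])
E
```

```text
z [ 0.4453 -0.1104  0.301 ] shift [78.5 21.9  1. ] rot [-0.0015 -0.0012  0.0006] deg 0.1
[-0.24  0.16 -0.1   1.31  0.    1.79]
```

>>> send_rows(
  moves=[
    [[78,22,1],[0,0,0],85],
    [[78,22,1],[0,0,0],85],
    [[78,22,1],[0,0,0],85],
    [[78,22,1],[0,0,0],85],
    [[78,22,1],[0,0,0],85],
  ],
)

```text
clock: 1.52
eef_pos: [0.4994, -0.0503, 0.2993]
tool_rot: [0.85, 0.526, -0.001, -0.001]
ft_force: [0.3, -0.9, -0.3]
grip_width: 0.085
```

```bash
python3 - <<'E'
from h import *
c=get_calibration("wrist");im=camera("wrist");np.save("pics/wc.npy",im)
import pickle;pickle.dump(c,open("wc.pkl","wb"));print(readout.get_obs()["eef_pos"])
# rectify onto plane z=.134, world-aligned: up=+x, left=+y ; 5 px/mm... centre (.5,-.05)
s=5000.;P=[];Q=[]
for a,b in((-.06,-.06),(-.06,.06),(.06,.06),(.06,-.06)):
    P.append(px(c,np.array([.5025+a,-.0504+b,.134])));Q.append([300-b*s,300-a*s])
H=cv2.getPerspectiveTransform(np.float32(P),np.float32(Q))
w=cv2.warpPerspective(im[:,:,::-1],H,(600,600),flags=cv2.INTER_CUBIC)
cv2.imwrite("pics/wc_rect.png",w);np.save("pics/rect.npy",w)
E
```

```text
[ 0.49909214 -0.05090253  0.29956426]
```

View pics/wc_rect.png

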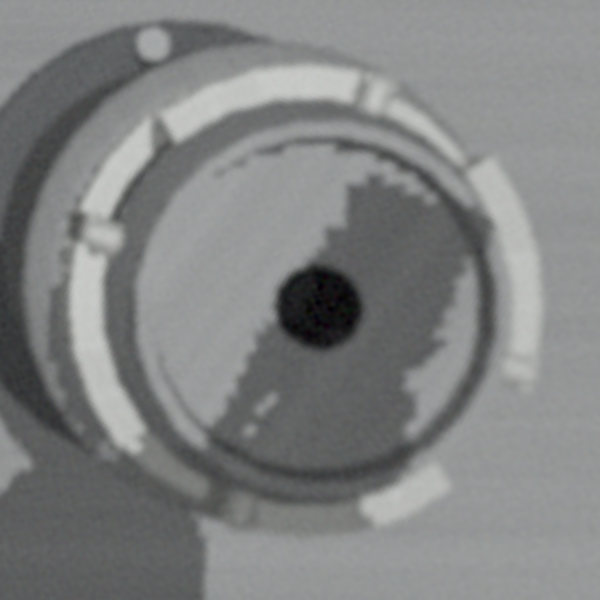

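The rectified wrist picture shows the ring centred at about (306,300) px. Segment starts are at (165,125), (480,162), (450,470) and (140,445), with walls at (380,92), (520,375), (235,505) and (95,230). That gives an axis at (0.5025,-0.0516) and notches at 54° (mod 90). Each segment spans 60° and the outer radius is 47 mm, both as described. Next, the same view for the lid.

```bash
python3 - <<'E'
from h import *
rel([.4965,-.305,.25],np.radians(63.4))
E
```

```text
z [ 0.4991 -0.0509  0.2996] shift [-228.4  111.6   49.2] rot [-0.0029 -0.0003  0.    ] deg 0.2
```

>>> send_rows(
  moves=[
    [[-228,112,49],[0,0,0],50],
    [[-228,112,49],[0,0,0],50],
    [[-228,112,49],[0,0,0],50],
    [[-228,112,49],[0,0,0],50],
    [[-228,112,49],[0,0,0],50],
    [[-228,112,49],[0,0,0],50],
    [[-228,112,49],[0,0,0],50],
    [[-228,112,49],[0,0,0],50],
    [[-228,112,49],[0,0,0],50],
    [[-228,112,49],[0,0,0],50],
  ],
)

```text
clock: 2.4
eef_pos: [0.4964, -0.3044, 0.2507]
tool_rot: [0.851, 0.525, -0.0, -0.002]
ft_force: [0.3, 0.0, 0.8]
grip_width: 0.0501
```

```bash
python3 - <<'E'
from h import *
c=get_calibration("wrist");im=camera("wrist");o=readout.get_obs();print(o["eef_pos"])
g=cv2.cvtColor(im,cv2.COLOR_RGB2GRAY); s=5000.;x0,y0=.4965,-.305
def rect(z):
    P=[];Q=[]
    for a,b in((-.06,-.06),(-.06,.06),(.06,.06),(.06,-.06)):
        P.append(px(c,np.array([x0+a,y0+b,z])));Q.append([300-b*s,300-a*s])
    return cv2.warpPerspective(im[:,:,::-1],cv2.getPerspectiveTransform(np.float32(P),np.float32(Q)),(600,600),flags=cv2.INTER_CUBIC)
a=rect(.042);b=rect(.074)
for n,w,m in(("disc",a,None),("bar",b,None)):
    gg=cv2.cvtColor(w,cv2.COLOR_BGR2GRAY); m=((gg>145) if n=="disc" else (gg<30)).astype(np.uint8)
    cs,_=cv2.findContours(m,cv2.RETR_EXTERNAL,cv2.CHAIN_APPROX_NONE);k=max(cs,key=cv2.contourArea)
    if n=="disc": (u,v),r=cv2.minEnclosingCircle(k);print(n,u,v,"dia mm",r*2/5,"pos",x0+(300-v)/s,y0+(300-u)/s)
    else:
        q=cv2.minAreaRect(k);u,v=q[0];print(n,q,np.array(q[1])/5,"pos",x0+(300-v)/s,y0+(300-u)/s)
cv2.imwrite("pics/lid.png",cv2.resize(np.hstack([a,b]),(800,400),interpolation=cv2.INTER_AREA))
E
```

```text
[ 0.4967603  -0.30394299  0.25086639]
disc 299.5 299.5 dia mm 169.4228271484375 pos 0.4966 -0.3049
bar ((354.66607666015625, 328.1885681152344), (283.9411926269531, 85.11764526367188), 28.07248878479004) [56.78823853 17.02352905] pos 0.4908622863769531 -0.3159332153320312
```

View pics/lid.png

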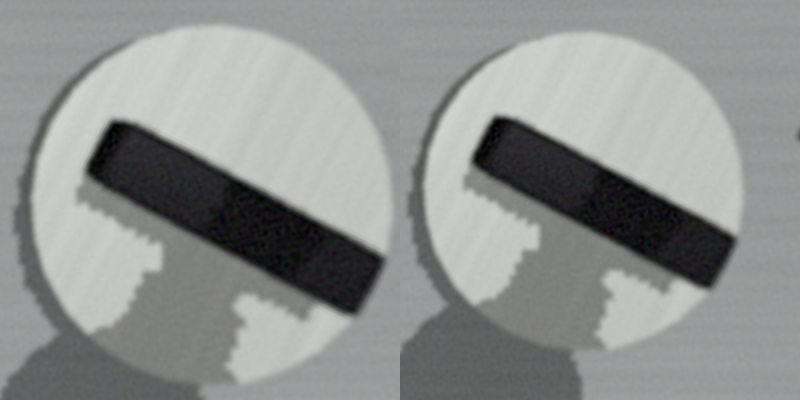

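The rectified views show the lid's disc at (212,205), 108 mm across, and the bar centred at (605,202), about 81 mm long. Both sizes fit. The masks need better thresholds, so I refine them numerically.

```bash
python3 - <<'E'
from h import *
w=cv2.imread("pics/lid.png")
g=cv2.cvtColor(w,cv2.COLOR_BGR2GRAY)
b=(g[:,400:]<70).astype(np.uint8); b=cv2.morphologyEx(b,cv2.MORPH_OPEN,np.ones((9,9)))
k=max(cv2.findContours(b,0,cv2.CHAIN_APPROX_NONE)[0],key=cv2.contourArea);q=cv2.minAreaRect(k);s=10000/3
print(q,np.array(q[1])/s*1000,.4965+(199.5-q[0][1])/s,-.305+(199.5-q[0][0])/s)
print(g[20:32:2,212],g[205,20:44:3],g[205,384:400:2],g[378:392:2,150])
d=cv2.Canny(cv2.GaussianBlur(g[:,:400],(5,5),0),30,70);ys,xs=np.nonzero(d);r=np.hypot(xs-212,ys-205);m=(abs(r-180)<7)
A=np.c_[xs,ys,np.ones_like(xs)][m];
for i in range(4):
    p=np.linalg.lstsq(A,(A[:,:2]**2).sum(1),rcond=None)[0];u,v=p[:2]/2;R=np.sqrt(p[2]+u*u+v*v);e=abs(np.hypot(A[:,0]-u,A[:,1]-v)-R);A=A[e<max(2,np.median(e)*2)]
print("disc",u,v,R*2/s*1000,.4965+(199.5-v)/s,-.305+(199.5-u)/s)
rel([.4955,-.3072,.110],np.radians(62.7))
E
```

```text
((202.89271545410156, 201.39366149902344), (271.8191223144531, 61.6051025390625), 28.048107147216797) [81.54573669 18.48153076] 0.495931901550293 -0.30601781463623046
[154 158 170 182 194 199] [100  94  92 105 151 187 198 198] [196 194 190 183 174 162 155 150] [96 96 95 95 96 96 98]
disc 211.31586051302187 205.04702981553325 108.08218344305638 0.49483589105534004 -0.30854475815390653
z [ 0.4968 -0.3039  0.2509] shift [ -3.6   0.7 140.9] rot [-0.0026 -0.0007  0.0129] deg 0.8
```

>>> send_rows(
  moves=[
    [[-3,1,40],[0,0,0.017],50],
    [[-3,1,80],[0,0,0.017],50],
    [[-3,1,100],[0,0,0.017],50],
    [[-3,1,120],[0,0,0.017],50],
    [[-3,1,131],[0,0,0.017],50],
    [[-3,1,131],[0,0,0.017],50],
    [[-3,1,131],[0,0,0.017],50],
  ],
)

```text
clock: 3.03
eef_pos: [0.4964, -0.306, 0.1204]
tool_rot: [0.855, 0.519, -0.0, -0.001]
ft_force: [-0.2, -1.0, 0.4]
grip_width: 0.0502
```

```bash
python3 - <<'E'
from h import *
rel([.4953,-.3072,.119],np.radians(62.4))
E
```

```text
z [ 0.4964 -0.306   0.1204] shift [-1.6 -0.5  1.4] rot [-0.0025 -0.0007  0.0026] deg 0.2
```

>>> send_rows(
  moves=[
    [[-1.5,-0.5,1],[0,0,0],40],
    [[-1.5,-0.5,1],[0,0,0],30],
    [[-1.5,-0.5,1],[0,0,0],10],
    [[-1.5,-0.5,1],[0,0,0],10],
    [[-1.5,-0.5,1],[0,0,0],10],
    [[-1.5,-0.5,1],[0,0,0],10],
    [[-1.5,-0.5,1],[0,0,0],10],
    [[-1.5,-0.5,1],[0,0,0],10],
  ],
)

```text
clock: 3.7
eef_pos: [0.4963, -0.3077, 0.1212]
tool_rot: [0.855, 0.519, 0.001, 0.0]
ft_force: [-0.4, 0.1, 6.2]
grip_width: 0.0192
```

>>> send_rows(
  moves=[
    [[0,0,-5],[0,0,0],10],
    [[0,0,-15],[0,0,0],10],
    [[0,0,-30],[0,0,0],10],
    [[0,0,-60],[0,0,0],10],
    [[0,0,-90],[0,0,0],10],
    [[0,0,-120],[0,0,0],10],
    [[0,0,-150],[0,0,0],10],
    [[0,0,-180],[0,0,0],10],
    [[0,0,-190],[0,0,0],10],
    [[0,0,-190],[0,0,0],10],
  ],
)

```text
clock: 4.53
eef_pos: [0.4971, -0.3085, 0.3148]
tool_rot: [0.855, 0.519, 0.002, 0.003]
ft_force: [0.3, -1.0, -2.5]
grip_width: 0.0192
```

```bash
python3 - <<'E'
from h import *
o=readout.get_obs();print(o["ft_force"],o["ft_torque"],o["grip_width"])
rel([.5025,-.0516,.31],np.radians(114),o)
c=get_calibration("wrist");im=camera("wrist")
s=5000.; zz=o["eef_pos"][2]-.1212; 
R0=Ro.from_quat(o["tool_rot"]).as_matrix()
def rect(z):
    P=[];Q=[]   # tool-axes: up=tool x, left = world-left of tool x (=-tool y)
    for a,b in((-.06,-.06),(-.06,.06),(.06,.06),(.06,-.06)):
        X=o["eef_pos"]+R0@np.array([a,-b,0]);X[2]=z
        P.append(px(c,X));Q.append([300-b*s,300-a*s])
    return cv2.warpPerspective(im[:,:,::-1],cv2.getPerspectiveTransform(np.float32(P),np.float32(Q)),(600,600),flags=cv2.INTER_CUBIC)
cv2.imwrite("pics/held.png",cv2.resize(np.hstack([rect(zz+.042),rect(zz+.074)]),(800,400),interpolation=cv2.INTER_AREA))
E
```

```text
[ 0.33355533 -1.01483015 -2.53053741] [-0.04158415 -0.12561857 -0.01954755] 0.01917927494137322
z [ 0.4971 -0.3085  0.3148] shift [ 230.4 -113.7    4. ] rot [ 0.0074  0.0035 -0.8982] deg 51.5
```

View pics/held.png

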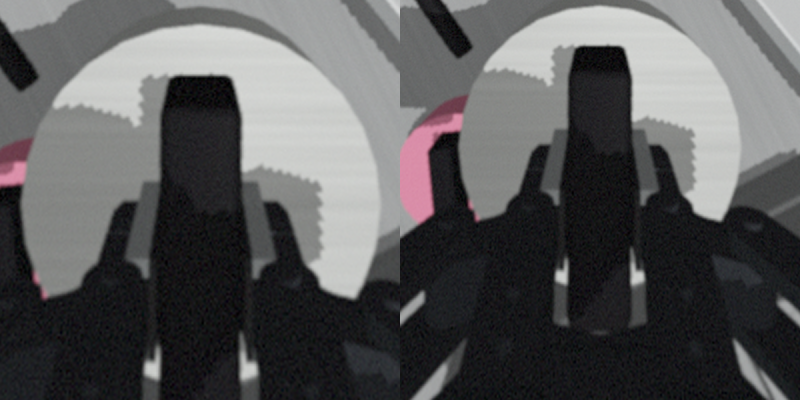

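The held view shows the disc's edges at u=20 and 380 and its top at v=22, so the lid is within about 1 mm of the tool axis and level. The held weight is 2.5 N. Next, over the canister at yaw 114° (30° clockwise of the notch at 144°).

>>> send_rows(
  moves=[
    [[231,-114,4],[0.007,0.0035,-0.898],10],
    [[231,-114,4],[0.007,0.0035,-0.898],10],
    [[231,-114,4],[0.007,0.0035,-0.898],10],
    [[231,-114,4],[0.007,0.0035,-0.898],10],
    [[231,-114,4],[0.007,0.0035,-0.898],10],
    [[231,-114,4],[0.007,0.0035,-0.898],10],
    [[231,-114,4],[0.007,0.0035,-0.898],10],
    [[231,-114,4],[0.007,0.0035,-0.898],10],
    [[231,-114,4],[0.007,0.0035,-0.898],10],
    [[231,-114,4],[0.007,0.0035,-0.898],10],
    [[231,-114,4],[0.007,0.0035,-0.898],10],
  ],
)

```text
clock: 5.5
eef_pos: [0.5014, -0.0516, 0.3067]
tool_rot: [0.546, 0.838, -0.001, -0.003]
ft_force: [0.5, -0.9, -3.2]
grip_width: 0.019
```

```bash
python3 - <<'E'
from h import *
o=readout.get_obs();print(np.round(o["ft_force"],2),np.round(o["joint_pos"],2))
rel([.5022,-.0508,.262],np.radians(114),o)
E
```

```text
[ 0.54 -0.87 -3.16] [-0.1   0.25  0.03  1.35  0.    1.05]
z [ 0.5014 -0.0516  0.3067] shift [ 0.2  1.3 44.7] rot [-0.0041 -0.0044 -0.0036] deg 0.4
```

>>> send_rows(
  moves=[
    [[0.2,1.3,15],[-0.004,-0.004,-0.004],10],
    [[0.2,1.3,30],[-0.004,-0.004,-0.004],10],
    [[0.2,1.3,38],[-0.004,-0.004,-0.004],10],
    [[0.2,1.3,43],[-0.004,-0.004,-0.004],10],
    [[0.2,1.3,45],[-0.004,-0.004,-0.004],10],
    [[0.2,1.3,45],[-0.004,-0.004,-0.004],10],
  ],
)

```text
clock: 6.0
eef_pos: [0.5021, -0.0513, 0.2614]
tool_rot: [0.545, 0.838, -0.0, -0.0]
ft_force: [0.0, -1.1, -3.1]
grip_width: 0.0186
```

```bash
python3 - <<'E'
from h import *
o=readout.get_obs();print(np.round(o["ft_force"],2))
rel([.5022,-.0508,.254],np.radians(114),o)
E
```

```text
[ 0.02 -1.07 -3.06]
z [ 0.5021 -0.0513  0.2614] shift [0.4 0.3 7.4] rot [-0.0007 -0.0007 -0.0008] deg 0.1
```

>>> send_rows(
  moves=[
    [[0.2,0.3,2],[0,0,0],10],
    [[0.2,0.3,4],[0,0,0],10],
    [[0.2,0.3,5],[0,0,0],10],
    [[0.2,0.3,6],[0,0,0],10],
    [[0.2,0.3,7],[0,0,0],10],
  ],
)

```text
clock: 6.42
eef_pos: [0.5024, -0.0509, 0.2545]
tool_rot: [0.545, 0.838, 0.0, -0.0]
ft_force: [0.0, -0.2, -3.4]
grip_width: 0.0189
```

>>> send_rows(
  moves=[
    [[0,0,0.7],[0,0,0],10],
    [[0,0,1.4],[0,0,0],10],
    [[0,0,2],[0,0,0],10],
    [[0,0,2],[0,0,0],10],
  ],
)

```text
clock: 6.75
eef_pos: [0.5025, -0.0508, 0.2531]
tool_rot: [0.545, 0.839, 0.0, -0.0]
ft_force: [-1.5, -0.2, 0.3]
grip_width: 0.0188
```

Contact came at TCP z = 0.2531 (0.2532 expected), net about 3.5 N. Turning back anticlockwise with a light preload.

>>> send_rows(
  moves=[
    [[0,0,0.3],[0,0,-0.06],10],
    [[0,0,0.3],[0,0,-0.12],10],
    [[0,0,0.3],[0,0,-0.18],10],
    [[0,0,0.3],[0,0,-0.24],10],
    [[0,0,0.3],[0,0,-0.3],10],
    [[0,0,0.3],[0,0,-0.34],10],
    [[0,0,0.3],[0,0,-0.34],10],
  ],
)

```text
clock: 7.33
eef_pos: [0.5025, -0.0508, 0.2526]
tool_rot: [0.395, 0.919, 0.0, -0.0]
ft_force: [0.3, 0.2, -3.8]
grip_width: 0.0192
```

```bash
python3 - <<'E'
from h import *
o=readout.get_obs();print(np.round(o["ft_force"],2),np.round(o["ft_torque"],2))
rel([.5022,-.0508,.254],np.radians(144),o)
E
```

```text
[ 0.31  0.24 -3.84] [-0.04  0.01  0.02]
z [ 0.5025 -0.0508  0.2526] shift [ 0.2 -0.2 -1.4] rot [ 3.000e-04 -1.000e-04 -1.835e-01] deg 10.5
```

Contact is lost at 133.5°, so the lugs are over the notch. Turning to about 141° and lowering.

>>> send_rows(
  moves=[
    [[0,0,0.3],[0,0,-0.06],10],
    [[0,0,0.3],[0,0,-0.13],10],
    [[0,0,1.5],[0,0,-0.15],10],
    [[0,0,3],[0,0,-0.15],10],
    [[0,0,4.5],[0,0,-0.15],10],
    [[0,0,4.5],[0,0,-0.15],10],
  ],
)

```text
clock: 7.83
eef_pos: [0.5022, -0.0508, 0.2476]
tool_rot: [0.326, 0.946, 0.0, -0.0]
ft_force: [-0.8, -0.8, -2.8]
grip_width: 0.0189
```

>>> send_rows(
  moves=[
    [[0,0,1.5],[0,0,0],10],
    [[0,0,3],[0,0,0],10],
    [[0,0,4.5],[0,0,0],10],
    [[0,0,6],[0,0,0],10],
    [[0,0,7],[0,0,0],10],
    [[0,0,7.8],[0,0,0],10],
    [[0,0,7.8],[0,0,0],10],
  ],
)

```text
clock: 8.42
eef_pos: [0.5022, -0.0508, 0.2401]
tool_rot: [0.326, 0.946, 0.0, -0.0]
ft_force: [-0.3, 0.4, 0.2]
grip_width: 0.0189
```

Dropped in at 0.2401 (0.2402 expected). Tightening clockwise in small steps, following the sink.

>>> send_rows(
  moves=[
    [[0,0,0.2],[0,0,0.06],10],
    [[0,0,0.2],[0,0,0.12],10],
    [[0,0,0.4],[0,0,0.18],10],
    [[0,0,0.6],[0,0,0.24],10],
    [[0,0,0.9],[0,0,0.28],10],
    [[0,0,0.9],[0,0,0.28],10],
  ],
)

```text
clock: 8.92
eef_pos: [0.5026, -0.0509, 0.2397]
tool_rot: [0.455, 0.891, 0.0, 0.0]
ft_force: [-0.2, 1.2, 0.7]
grip_width: 0.0187
```

```bash
cat > s.py <<'E'
from h import *
o=readout.get_obs();R=Ro.from_quat(o["tool_rot"]).as_matrix()
print(np.round(o["eef_pos"],4),"yaw",np.degrees(np.arctan2(R[1,0],R[0,0])).round(1),"tilt",R[:2,2].round(4),"F",np.round(o["ft_force"],2),"T",np.round(o["ft_torque"],2),o["clock"])
E
python3 s.py
```

```text
[ 0.5026 -0.0509  0.2397] yaw 125.9 tilt [0.0009 0.0003] F [-0.19  1.17  0.72] T [-0.04  0.04 -0.07] 8.9167
```

>>> send_rows(
  moves=[
    [[0,0,0.8],[0,0,0.06],10],
    [[0,0,1.3],[0,0,0.12],10],
    [[0,0,1.8],[0,0,0.18],10],
    [[0,0,2.4],[0,0,0.24],10],
    [[0,0,2.8],[0,0,0.28],10],
    [[0,0,2.8],[0,0,0.28],10],
  ],
)

```text
clock: 9.42
eef_pos: [0.5028, -0.0509, 0.2372]
tool_rot: [0.574, 0.819, 0.001, 0.001]
ft_force: [-0.9, 0.2, 0.4]
grip_width: 0.0191
```

```bash
python3 s.py
```

```text
[ 0.5028 -0.0509  0.2372] yaw 109.9 tilt [0.0016 0.0004] F [-0.87  0.18  0.4 ] T [ 0.08  0.12 -0.06] 9.4167
```

>>> send_rows(
  moves=[
    [[0,0,0.8],[0,-0.001,0.06],10],
    [[0,0,1.3],[0,-0.001,0.12],10],
    [[0,0,1.8],[0,-0.001,0.18],10],
    [[0,0,2.4],[0,-0.001,0.24],10],
    [[0,0,2.8],[0,-0.001,0.28],10],
    [[0,0,2.8],[0,-0.001,0.28],10],
  ],
)

```text
clock: 9.92
eef_pos: [0.503, -0.0508, 0.2347]
tool_rot: [0.683, 0.731, 0.001, 0.001]
ft_force: [0.4, 0.8, 0.5]
grip_width: 0.0187
```

```bash
python3 s.py
```

```text
[ 0.503  -0.0508  0.2347] yaw 93.9 tilt [ 0.0025 -0.0003] F [0.35 0.76 0.55] T [ 0.11  0.12 -0.15] 9.9167
```

>>> send_rows(
  moves=[
    [[0,0,0.8],[0,-0.002,0.06],10],
    [[0,0,1.3],[0,-0.002,0.12],10],
    [[0,0,1.7],[0,-0.002,0.18],10],
    [[0,0,1.8],[0,-0.002,0.22],10],
    [[0,0,1.8],[0,-0.002,0.25],10],
    [[0,0,1.8],[0,-0.002,0.27],10],
    [[0,0,1.8],[0,-0.002,0.27],10],
  ],
)

```text
clock: 10.5
eef_pos: [0.503, -0.0504, 0.2331]
tool_rot: [0.774, 0.633, 0.0, 0.001]
ft_force: [-1.0, 0.8, 0.4]
grip_width: 0.0189
```

```bash
python3 s.py
```

```text
[ 0.503  -0.0504  0.2331] yaw 78.6 tilt [ 0.0025 -0.0017] F [-0.99  0.83  0.36] T [0.26 0.19 0.67] 10.5
```

>>> send_rows(
  moves=[
    [[0,0,0.1],[0,0,0.02],10],
    [[0,0,0.1],[0,0,0.04],10],
    [[0,0,0.1],[0,0,0.06],10],
    [[0,0,0.1],[0,0,0.06],10],
  ],
)

```text
clock: 10.83
eef_pos: [0.503, -0.05, 0.2332]
tool_rot: [0.792, 0.61, 0.001, 0.001]
ft_force: [-1.4, 1.3, 1.8]
grip_width: 0.019
```

```bash
python3 s.py
```

```text
[ 0.503  -0.05    0.2332] yaw 75.2 tilt [ 0.0026 -0.001 ] F [-1.43  1.33  1.8 ] T [0.41 0.27 1.55] 10.8333
```

Home height has been reached (0.2332) and the torque rises against the end wall. Release and rise straight up.

>>> send_rows(
  moves=[
    [[0,0,0],[0,0,0],30],
    [[0,0,0],[0,0,0],45],
    [[0,0,0],[0,0,0],60],
    [[0,0,0],[0,0,0],60],
    [[0,0,0],[0,0,0],60],
    [[0,0,-10],[0,0,0],60],
    [[0,0,-35],[0,0,0],60],
    [[0,0,-70],[0,0,0],60],
    [[0,0,-100],[0,0,0],60],
    [[0,0,-130],[0,0,0],60],
    [[0,0,-150],[0,0,0],60],
    [[0,0,-150],[0,0,0],60],
  ],
)

```text
clock: 11.83
eef_pos: [0.5041, -0.0501, 0.3893]
tool_rot: [0.793, 0.61, 0.005, 0.005]
ft_force: [0.8, -0.9, 0.0]
grip_width: 0.0598
```

```bash
python3 s.py; python3 - <<'E'
from h import *
c=get_calibration("wrist");im=camera("wrist");s=5000.;x0,y0=.5025,-.0512
def rect(z):
    P=[];Q=[]
    for a,b in((-.06,-.06),(-.06,.06),(.06,.06),(.06,-.06)):
        P.append(px(c,np.array([x0+a,y0+b,z])));Q.append([300-b*s,300-a*s])
    return cv2.warpPerspective(im[:,:,::-1],cv2.getPerspectiveTransform(np.float32(P),np.float32(Q)),(600,600),flags=cv2.INTER_CUBIC)
w=rect(.186);g=cv2.cvtColor(w,cv2.COLOR_BGR2GRAY)
b=cv2.morphologyEx((g<70).astype(np.uint8),cv2.MORPH_OPEN,np.ones((15,15)))
k=max(cv2.findContours(b,0,cv2.CHAIN_APPROX_NONE)[0],key=cv2.contourArea);q=cv2.minAreaRect(k);print(q,np.array(q[1])/5)
st=camera("scene");cr=cv2.resize(st[160:240,190:290,::-1],(500,400),interpolation=cv2.INTER_CUBIC)
cv2.imwrite("pics/end.png",np.hstack([cv2.resize(w,(300,300)),np.zeros((300,10,3),np.uint8),cv2.resize(cr,(375,300))]))
E
```

```text
[ 0.5041 -0.0501  0.3893] yaw 75.1 tilt [ 0.0132 -0.0021] F [ 0.83 -0.89  0.01] T [-0.  0.  0.] 11.8333
((286.8546447753906, 299.9366455078125), (403.5927429199219, 92.07221221923828), 10.154265403747559) [80.71854858 18.41444244]
```

View pics/end.png

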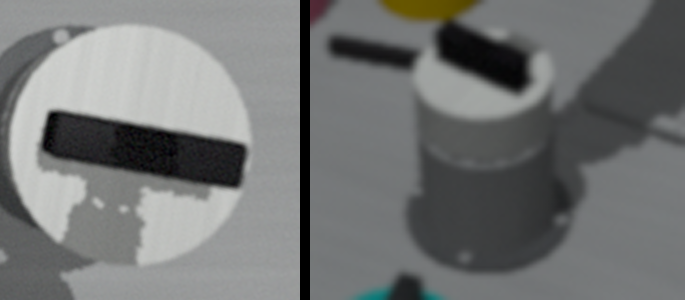

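The final picture shows the lid seated level on the canister. The bar is at (145,150) with yaw 79.9° and 80.7 mm long at the home height. The home position is 81 ± 1.5°. Handing in.

```bash
python3 -c "
from workcell import order,readout
print(readout.get_obs()['clock']);print(order.job_done())"
```

```text
11.9333
the job is handed in; nothing more can be done
None
```

The large lid is screwed fully home on the canister and released. I handed the job in at 11.9 s on the robot's clock, with the arm clear above it.

**What I did:**
- **Set down:** I gripped the light-grey lid by its bar and set it on the thread segments 30° clockwise of a notch. First contact was about 3.5 N.
- **Turned back:** I turned it anticlockwise until it came free over the notch, then lowered it to the notch floor.
- **Tightened:** I turned it clockwise down the channel to the end wall and let go.

**Last checks:**
- **Height:** the tool height was within 0.1 mm of what your figures predict at each stage: 253.1 mm on the segments, 240.1 mm in the notches and 233.2 mm home.
- **End wall:** the torque rose to 1.55 N m at the end. The tool had reached 75° but the bar stood at 79.9°, so the bar slipped in the pads against the wall.
- **Angle:** I measured the notches at 54° ± 1.5°, which puts home at 81°. The lid's 79.9° agrees within that error.
- **Disagreement:** before the grasp, the lid's disc and its bar gave centres about 2.5 mm apart, because the bar's visible end face shifted its outline. A look at the held lid supported the disc.
- **Not checked:** I took no final picture of the small lid, cup, bowl or jar. Nothing I did went near them.

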